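# Release the latched key on the kiln's control box

## Robot

A 7-joint arm with a two-finger parallel gripper is mounted at the origin on the work surface. World frame = base frame: x ahead of the robot, y to its left, z up, the work surface at z = 0. Lengths are in m, angles in degrees, forces in N, time in s.
With the tool pointing down it reaches from about 0.35 to 0.775 m from the base axis. Payload 3.1 kg.
Tool frame: the origin (TCP) lies on the centre line of the jaws, within the pads' length; the fingertips stand 25 mm ahead of it and the grasp point (between the pads) lies 6 mm ahead of it; z points along the fingers, x is the direction in which the jaws open and shut, and the axes are right-handed (so a half turn about z gives the same grasp; the last joint's range is limited). The gripper opens to 85 mm and grips with 20 to 120 N. Pads are 22 mm wide; open, the fingers measure 114 mm over their backs; the gripper's body (76 mm by 85 mm) begins 54 mm behind the grasp point. The pads swing forward as they close: fully open they stand 13 mm farther back than shut.
Start: joints at [-69.54, 17.813, 0.802, 86.603, -0.252, 75.585, -1.558], TCP at [0.214, 0.507, 0.256] pointing down, gripper open.
Joint ranges: [-154.91, 154.91], [-16.99, 109.72], [-72.82, 74.43], [7.12, 147.25], [-82.49, 262.49], [11.32, 116.49], [-174.64, 174.64]. Speed limits (degrees/s): [159.86, 159.86, 180, 180, 180, 180, 180].

## Interface

Orientations are given as a 3x3 rotation matrix whose columns are the frame's x, y, z axes.
In Python, from bench import arm gives the robot as it stands.
- The arm moves only by the tool play_rows, never from a script. Its argument "commands" is a list of rows, each an object with "claw": the closure, from -1 (fully open) to 1 (shut); "dp": the shift along the tool's x, y, z in cm, a list of three; "yaw": the turn about the tool's z in degrees. A call has 1 to 10 rows; each row shifts and turns the pose as measured when the row begins, along the tool's axes as they then stand; what a row does not reach is not made up. A row lasts 1/10 s, in which the tool goes at most 50 mm and 8.59 degrees, less where a joint would pass 70% of its speed; a pose out of reach is approached as far as the arm can. A call is refused whole if a number of a shift passes 5 or a number of a turn 8.59, either way. A call with a gripper value outside its range is refused whole. The fingers move at their own pace and stop on an object; "squeeze" is the grip in N (left out, the last holds). Time passes only in rows, so rows that do not move let the fingers close. It gives the time, the measured TCP pose, the force and the opening at its end, in the units of the state.
- arm.read_state(): the state, without advancing time (a new reading comes with each control period).
- arm.snapshot(name): name is "scene" or "top" or "wrist"; returns a dict with "frame" (480x640x3 uint8, red, green, blue), "intrinsics" (3x3 intrinsics, pixels), "extrinsics" (4x4, takes a point from camera to world coordinates); the wrist camera has in their place "hand_eye" (4x4, takes a point from camera to tool coordinates, whose origin is the TCP and whose axes are the tool frame's). Camera axes: x right, y down, z forward; pixel columns grow to the right and rows downward; lengths in m; the calibration is good to about 2 mm. A picture is of the moment at which its call begins: read the wrist's pose just before it. There is no depth.
- arm.finish_job(): hands the job in, once; it reports no verdict.
The state is a dict: "t": time; "joint_pos": joint angles; "dq": joint speeds; "joint_efforts": joint torques, N m; "eef_pos": TCP position; "eef_rot": TCP orientation; "force": force on the tool from outside, world axes, zero at the start; "torque": the same for the moment, N m; "opening": finger opening in m.
Only numpy, scipy, OpenCV 4.12 (cv2) and the standard library are available. Lean on these libraries where they do the work, as an engineer would, in place of code of your own. Each camera call takes 0.05 s, during which the arm holds its last target.

## Task

On the kiln's control box one of the four blue keys is still latched down. With the fingertips tap all four keys lightly, one after another from the robot's left to its right, to feel which it is, then press that key down to its stop and let it spring up, so that no firing programme stays selected. Do not push a free key down to its stop, and leave the bowl, jar, brush and palette knife where they are.

Things in the scene. Friction and masses are not known exactly. Their poses are not given: they have to be found in the camera images.
- control_box: Grey control box of the kiln, fixed to the table, 130 (x) by 250 (y) by 65 mm high. Origin at the centre of its underside, on the table. Its x axis points away from the robot and y to the robot's left, turned by at most 0.3 rad; the four keys stand in a row along y at 75, 25, -25 and -75 mm (x = 0), each in an aluminium frame 52 by 42 mm, 6 mm high.
- key_a (a joint): One of four identical blue keys, cap 36 mm (box x) by 26 mm (box y); which stands where in the row differs from start to start. Reads its depth in m: 0 fully up, grows as pressed, stop at 0.008. Spring-loaded: a free key starts to move at about 1.5 N, takes 1 N more per mm (9.5 N at the stop) and comes back up.
- key_a_top (a point): Centre of the top face of key_a's cap; moves down with the cap. Fully up it is 87 mm above the table (22 mm above the box's top). z up. Keys stand 50 mm apart centre to centre along box y, with 24 mm free between caps.
- key_b (a joint): Depth of another of the keys, same in every way. In each start exactly one of the four is latched: it rests at about 0.003, does not yield to less than about 3.5 N, and lets go once pushed to the stop (about 9 N; 12 to 14 N is sure) and the finger is lifted; it then springs up to 0 and stays free.
- key_b_top (a point): Centre of the top face of key_b's cap; moves down with the cap. Fully up it is 87 mm above the table (22 mm above the box's top). z up. Keys stand 50 mm apart centre to centre along box y, with 24 mm free between caps.
- key_c (a joint): Depth of another of the four keys; same as key_a and key_b in every way.
- key_c_top (a point): Centre of the top face of key_c's cap; moves down with the cap. Fully up it is 87 mm above the table (22 mm above the box's top). z up. Keys stand 50 mm apart centre to centre along box y, with 24 mm free between caps.
- key_d (a joint): Depth of another of the four keys; same as key_a and key_b in every way.
- key_d_top (a point): Centre of the top face of key_d's cap; moves down with the cap. Fully up it is 87 mm above the table (22 mm above the box's top). z up. Keys stand 50 mm apart centre to centre along box y, with 24 mm free between caps.
- bowl: Upturned white bowl with blue bands, 130 mm across, 60 mm high, loose, beside one end of the box. Origin at the centre of its underside. Not to be moved.
- paint_jar: Closed blue paint jar with white lid, 56 mm across, 75 mm high, loose, beside the other end of the box. Origin at the centre of its underside. Not to be moved.
- brush: Brush about 200 mm long lying beyond the box, loose. Not to be moved.
- palette_knife: Palette knife about 220 mm long lying between the robot and the box, loose. Not to be moved.

How it is judged (in metres and radians):
On the way, in this order (a step that is already met when the one before it is completed fails the run):
1. the leftmost key, as seen from the robot, is touched with a finger (((y of key_a_top in the frame of control_box between 0.05 and 0.1 m and contact force between the fingers and key_a above 0.4 N) or (y of key_b_top in the frame of control_box between 0.05 and 0.1 m and contact force between the fingers and key_b above 0.4 N) or (y of key_c_top in the frame of control_box between 0.05 and 0.1 m and contact force between the fingers and key_c above 0.4 N) or (y of key_d_top in the frame of control_box between 0.05 and 0.1 m and contact force between the fingers and key_d above 0.4 N))), for 0.02 s.
2. the second from the left key, as seen from the robot, is touched with a finger (((y of key_a_top in the frame of control_box between 0 and 0.05 m and contact force between the fingers and key_a above 0.4 N) or (y of key_b_top in the frame of control_box between 0 and 0.05 m and contact force between the fingers and key_b above 0.4 N) or (y of key_c_top in the frame of control_box between 0 and 0.05 m and contact force between the fingers and key_c above 0.4 N) or (y of key_d_top in the frame of control_box between 0 and 0.05 m and contact force between the fingers and key_d above 0.4 N))), for 0.02 s.
3. the third from the left key, as seen from the robot, is touched with a finger (((y of key_a_top in the frame of control_box between -0.05 and 0 m and contact force between the fingers and key_a above 0.4 N) or (y of key_b_top in the frame of control_box between -0.05 and 0 m and contact force between the fingers and key_b above 0.4 N) or (y of key_c_top in the frame of control_box between -0.05 and 0 m and contact force between the fingers and key_c above 0.4 N) or (y of key_d_top in the frame of control_box between -0.05 and 0 m and contact force between the fingers and key_d above 0.4 N))), for 0.02 s.
4. the rightmost key, as seen from the robot, is touched with a finger (((y of key_a_top in the frame of control_box between -0.1 and -0.05 m and contact force between the fingers and key_a above 0.4 N) or (y of key_b_top in the frame of control_box between -0.1 and -0.05 m and contact force between the fingers and key_b above 0.4 N) or (y of key_c_top in the frame of control_box between -0.1 and -0.05 m and contact force between the fingers and key_c above 0.4 N) or (y of key_d_top in the frame of control_box between -0.1 and -0.05 m and contact force between the fingers and key_d above 0.4 N))), for 0.02 s.
5. after the taps, which left it latched, the latched key is released: all four keys are up (value of joint each of key_a, key_b, key_c, key_d below 0.0012 m), for 0.2 s.
At the end, for the whole second after the job is handed in: All four keys are up (less than 1.2 mm down) and the bowl, jar, brush and palette knife are within 20 mm of where they started (all of step 5 and distance of each of bowl, paint_jar, brush, palette_knife from where it was at the start of the episode below 0.02 m); the robot touches nothing.
It fails at once if a free key is pushed to its stop (deeper than 6.5 mm) (value of joint any of key_a, key_b, key_d above 0.0065 m).
It fails at once if the bowl, jar, brush or palette knife is moved more than 20 mm or lifted (distance of any of bowl, paint_jar, brush, palette_knife from where it was at the start of the episode above 0.02 m).
It also fails if it takes over 48 s, if anything falls off the work surface, if the arm or the gripper's body presses on something with over 40 N, if the wrist force passes 120 N, or if a joint passes its speed limit or range.

## Working session

There is one attempt and no reset: what is moved stays moved. The work goes in short steps, Python scripts to look and compute and a tool call to move; the robot and the scene stay as the last step left them, time stands still between calls to the robot, and variables do not carry over. Pictures are saved under pics/ and viewed, and the job is handed in when it is done.

Besides the shell and the picture viewer there is one more tool, called after "Emit:" by a JSON object that holds its "method" and its "body", one argument or row to a line. play_rows: Moves the arm, as the interface text tells. Its arguments: {"type":"object","properties":{"commands":{"type":"array"},"squeeze":{"type":"number"}},"required":["commands"]}

```bash
ls; mkdir -p pics; python3 - <<'E'
from bench import arm
import cv2,numpy as np
s=arm.read_state(); print({k:np.round(v,4).tolist() for k,v in s.items()})
for n in("scene","top"):
    d=arm.snapshot(n); cv2.imwrite(f"pics/{n}0.png",d["frame"][:,:,::-1]); np.savez(f"pics/{n}0.npz",**d)
    print(n,np.round(d["intrinsics"],1).tolist(),np.round(d["extrinsics"],3).tolist())
E
```

```text
pics
{'t': 0.0, 'joint_pos': [-69.5372, 17.8626, 0.8017, 86.6944, -0.2518, 75.5847, -1.5588], 'dq': [-0.0194, 0.1166, -0.0448, -0.0817, 0.1031, 0.0785, -0.0745], 'joint_efforts': [0.0004, -37.9914, 0.1463, -23.0586, 0.0123, 0.0136, 0.0], 'eef_pos': [0.2133, 0.5062, 0.2552], 'eef_rot': [[0.3883, 0.9215, -0.0009], [0.9215, -0.3883, -0.0023], [-0.0024, 0.0001, -1.0]], 'force': [0.5982, 0.2791, 0.0633], 'torque': [0.0341, -0.0091, -0.0023], 'opening': 0.0852}
scene [[551.1, 0.0, 314.7], [0.0, 551.1, 238.4], [0.0, 0.0, 1.0]] [[-0.519, 0.598, -0.611, 1.288], [0.855, 0.35, -0.383, 0.506], [-0.015, -0.721, -0.693, 0.914], [0.0, 0.0, 0.0, 1.0]]
top [[459.0, 0.0, 316.0], [0.0, 459.0, 242.6], [0.0, 0.0, 1.0]] [[0.001, -0.997, 0.082, 0.469], [-1.0, 0.001, 0.031, 0.036], [-0.031, -0.082, -0.996, 0.897], [0.0, 0.0, 0.0, 1.0]]
```

View pics/top0.png

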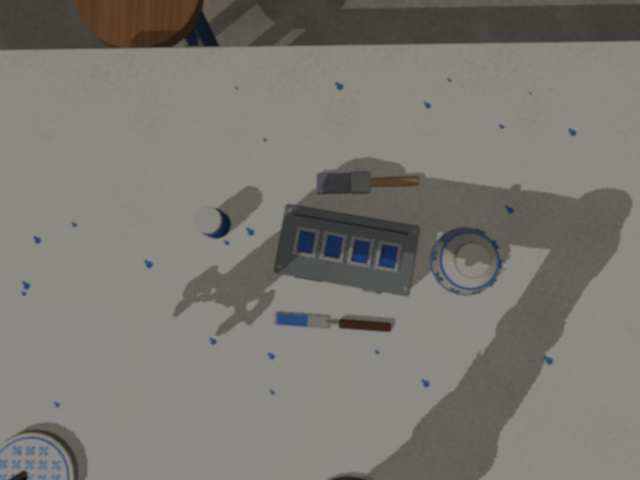

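View pics/scene0.png

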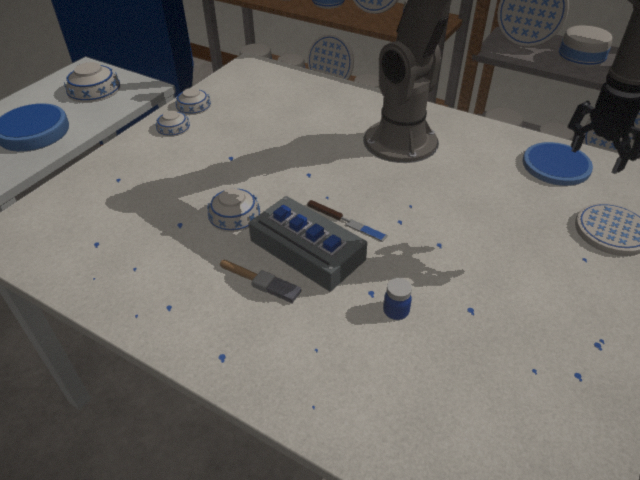

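The top view shows the box at about (347, 249). Its blue caps are near (306, 242), (333, 246), (361, 251) and (389, 256). The jar is at (212, 222), the bowl at (467, 261), the brush at (368, 182) and the knife at (335, 323).

```bash
cat > h.py <<'E'
import numpy as np,cv2
def ray(d,uv,z):
    K=d["intrinsics"];T=d["extrinsics"]
    v=T[:3,:3]@np.linalg.solve(K,[uv[0],uv[1],1]);o=T[:3,3]
    return o+v*(z-o[2])/v[2]
def proj(d,p):
    T=np.linalg.inv(d["extrinsics"]);c=T[:3,:3]@p+T[:3,3];u=d["intrinsics"]@c;return u[:2]/u[2]
E
python3 - <<'E'
from h import *
for n,roi in(("top",(270,200,150,100)),("scene",(250,190,110,75))):
    d=np.load(f"pics/{n}0.npz");f=d["frame"];x,y,w,h=roi
    c=f[y:y+h,x:x+w];b=c[:,:,::-1]
    hsv=cv2.cvtColor(c,cv2.COLOR_RGB2HSV)
    m=cv2.inRange(hsv,(100,120,20),(130,255,255))
    k,l,st,ce=cv2.connectedComponentsWithStats(m)
    for i in range(1,k):
        if st[i,4]<60: continue
        uv=ce[i]+[x,y]; cs,_=cv2.findContours((l==i).astype(np.uint8),0,2)
        print(n,st[i],uv.round(1),ray(d,uv,.083).round(4),[np.round(q,1) if np.ndim(q) or 1 else q for q in cv2.minAreaRect(cs[0])])
    cv2.imwrite(f"pics/{n}crop.png",cv2.resize(b,None,fx=5.3,fy=5.3,interpolation=cv2.INTER_CUBIC))
E
```

```text
top [ 28  32  16  20 257] [305.5 241.4] [0.5379 0.0793 0.083 ] [array([35.6, 41.4]), array([13.6, 19. ]), np.float64(10.3)]
top [ 55  36  16  21 260] [332.9 246. ] [0.5297 0.0306 0.083 ] [array([62.9, 46. ]), array([13.5, 19.2]), np.float64(11.3)]
top [ 82  41  17  21 276] [360.4 251.1] [ 0.5206 -0.0182  0.083 ] [array([90.5, 51.1]), array([13.9, 20. ]), np.float64(11.3)]
top [110  46  17  21 279] [388.1 255.9] [ 0.5119 -0.067   0.083 ] [array([118.1,  55.8]), array([14.1, 20. ]), np.float64(10.3)]
scene [ 24  15  17  16 170] [282.1 212.2] [ 0.5181 -0.0634  0.083 ] [array([32.1, 22.5]), array([12.2, 16.8]), np.float64(53.1)]
scene [ 40  24  17  17 187] [298.1 221.9] [ 0.5275 -0.0139  0.083 ] [array([48.3, 31.8]), array([12.7, 16.3]), np.float64(45.0)]
scene [ 57  34  16  17 185] [314.4 231.9] [0.5371 0.0348 0.083 ] [array([64.2, 41.8]), array([12.7, 16.3]), np.float64(45.0)]
scene [ 74  45  17  16 171] [331.5 242.3] [0.5467 0.0838 0.083 ] [array([81.7, 52.3]), array([12. , 16.7]), np.float64(51.3)]
```

View pics/topcrop.png

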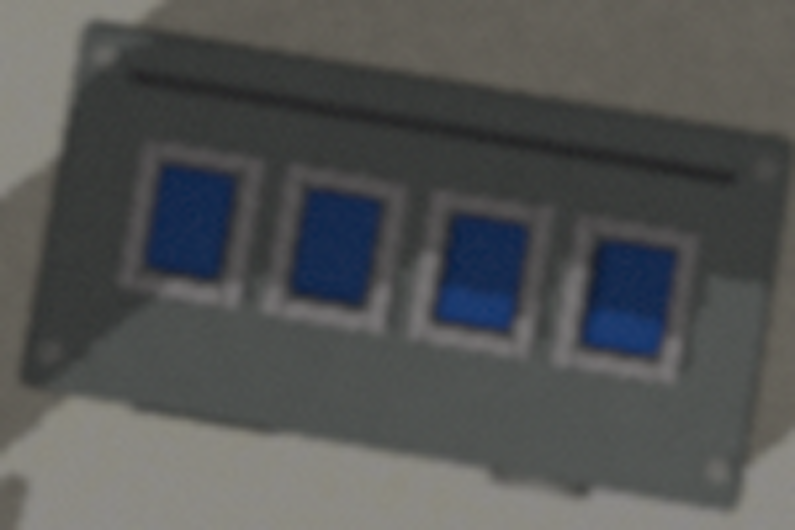

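View pics/scenecrop.png

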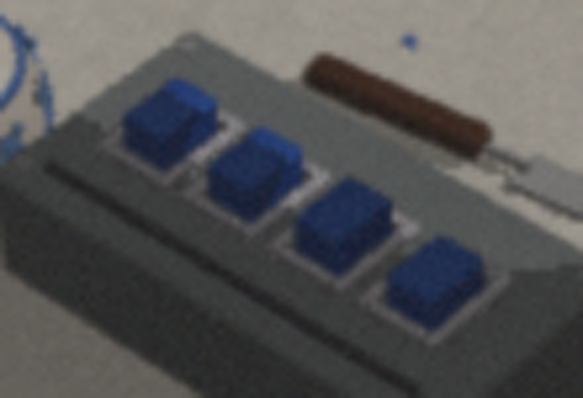

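Emit:
{"method": "play_rows", "body": {
  "commands": [
    {"claw": 1, "dp": [0, 0, 0], "yaw": 8.5},
    {"claw": 1, "dp": [0, 0, 0], "yaw": 8.5},
    {"claw": 1, "dp": [0, 0, 0], "yaw": 8.5},
    {"claw": 1, "dp": [0, 0, 0], "yaw": 8.5},
    {"claw": 1, "dp": [0, 0, 0], "yaw": 8.5},
    {"claw": 1, "dp": [0, 0, 0], "yaw": 8.5},
    {"claw": 1, "dp": [0, 0, 0], "yaw": 8.5},
    {"claw": 1, "dp": [0, 0, 0], "yaw": 8.5},
    {"claw": 1, "dp": [0, 0, 0], "yaw": 8.5}
  ],
  "squeeze": 20
}}

```text
t: 1.0
eef_pos: [0.2118, 0.5027, 0.2492]
eef_rot: [[0.983, -0.181, -0.006], [-0.181, -0.983, -0.014], [-0.003, 0.015, -1.0]]
force: [0.1, -0.1, -0.3]
opening: -0.0001
```

```bash
cat >> h.py <<'E'
def to(arm,p,yawdeg):
    s=arm.read_state();R=np.array(s["eef_rot"]);P=np.array(s["eef_pos"])
    a=np.degrees(np.arctan2(R[1,0],R[0,0]))
    print("t",round(s["t"],2),"pos",P.round(4),"yaw",a.round(2),"z",R[:,2].round(4),"F",np.round(s["force"],2),"op",round(s["opening"],4))
    print("dp cm",(R.T@(np.array(p)-P)*100).round(2),"turn",round(a-yawdeg,2))
E
python3 -c "
from h import *;from bench import arm
to(arm,[.538,.079,.2],-10.1)"
```

```text
t 1.0 pos [0.2118 0.5027 0.2492] yaw -10.45 z [-0.0057 -0.014  -0.9999] F [ 0.1  -0.05 -0.27] op -0.0001
dp cm [39.78 35.68  5.33] turn -0.35
```

Emit:
{"method": "play_rows", "body": {
  "commands": [
    {"claw": 1, "dp": [3.6, 3.2, 0], "yaw": 0},
    {"claw": 1, "dp": [3.6, 3.2, 0], "yaw": 0},
    {"claw": 1, "dp": [3.6, 3.2, 0], "yaw": 0},
    {"claw": 1, "dp": [3.6, 3.2, 0], "yaw": 0},
    {"claw": 1, "dp": [3.6, 3.2, 0], "yaw": 0},
    {"claw": 1, "dp": [3.6, 3.2, 0], "yaw": 0},
    {"claw": 1, "dp": [3.6, 3.2, 0], "yaw": 0},
    {"claw": 1, "dp": [3.6, 3.2, 0], "yaw": 0}
  ]
}}

```text
t: 1.8
eef_pos: [0.4489, 0.197, 0.2465]
eef_rot: [[0.987, -0.161, -0.013], [-0.161, -0.987, -0.015], [-0.011, 0.017, -1.0]]
force: [-0.5, 0.3, -0.4]
opening: -0.0003
```

```bash
python3 -c "
from h import *;from bench import arm
to(arm,[.538,.079,.15],-10.1)"
```

```text
t 1.8 pos [0.4489 0.197  0.2465] yaw -9.27 z [-0.0133 -0.0146 -0.9998] F [-0.53  0.34 -0.41] op -0.0003
dp cm [10.8  10.05  9.7 ] turn 0.83
```

Emit:
{"method": "play_rows", "body": {
  "commands": [
    {"claw": 1, "dp": [3.4, 3.2, 1], "yaw": 0.8},
    {"claw": 1, "dp": [3.4, 3.2, 1.5], "yaw": 0},
    {"claw": 1, "dp": [2.5, 2.5, 1.5], "yaw": 0},
    {"claw": 1, "dp": [1, 1, 1], "yaw": 0},
    {"claw": 1, "dp": [0, 0, 0], "yaw": 0}
  ]
}}

```text
t: 2.3
eef_pos: [0.5376, 0.067, 0.195]
eef_rot: [[0.982, -0.189, -0.012], [-0.189, -0.982, -0.02], [-0.008, 0.021, -1.0]]
force: [0.5, 0.5, 0.1]
opening: 0.0001
```

```bash
python3 -c "
from h import *;from bench import arm
to(arm,[.538,.079,.12],-10.1)
d=arm.snapshot('wrist');cv2.imwrite('pics/w1.png',d['frame'][:,:,::-1])
d=arm.snapshot('top');cv2.imwrite('pics/t1.png',d['frame'][:,:,::-1])
"
```

```text
t 2.3 pos [0.5376 0.067  0.195 ] yaw -10.92 z [-0.0116 -0.0196 -0.9997] F [0.48 0.5  0.13] op 0.0001
dp cm [-0.13 -1.34  7.47] turn -0.82
```

View pics/w1.png

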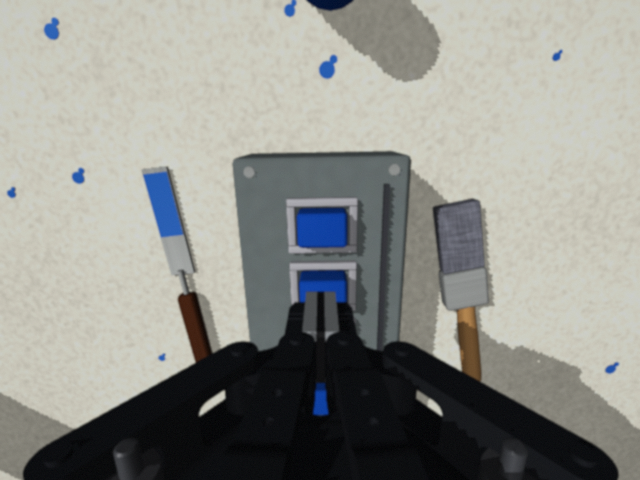

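The wrist view shows the leftmost cap at about (322, 228) and the second cap at about (323, 287), partly behind the fingers. I'll cast the leftmost cap to the key height to check its position.

```bash
python3 -c "
from h import *;from bench import arm
s=arm.read_state();T=np.eye(4);T[:3,:3]=s['eef_rot'];T[:3,3]=s['eef_pos']
d=arm.snapshot('wrist');f=d['frame']
dd=dict(intrinsics=d['intrinsics'],extrinsics=T@d['hand_eye'])
hsv=cv2.cvtColor(f,cv2.COLOR_RGB2HSV);m=cv2.inRange(hsv,(100,120,20),(130,255,255))
k,l,st,ce=cv2.connectedComponentsWithStats(m)
for i in range(1,k):
  if st[i,4]>500:
    print(st[i],ce[i].round(1),ray(dd,ce[i],.085).round(4))
    x,y,w,h,a=st[i]
    print([ray(dd,q,.087).round(4)[:2].tolist() for q in((x,y),(x+w,y),(x+w,y+h),(x,y+h))])
for q in ((233,158),(410,153)): print('box corner',ray(dd,q,.065).round(4))
to(arm,[.538,.079,.12],-10.1)
x,y,w,h=220,140,210,180
cv2.imwrite('pics/w1c.png',cv2.resize(f[y:y+h,x:x+w,::-1],None,fx=3.3,fy=3.3))
"
```

```text
[305   0  54  16 596] [331.4   5.9] [0.5697 0.2145 0.085 ]
[[0.5552, 0.2196], [0.5855, 0.2139], [0.5843, 0.2061], [0.5537, 0.2119]]
[ 146  175   38   64 1433] [165.  206.6] [0.4361 0.1196 0.085 ]
[[0.4317, 0.1426], [0.4566, 0.1379], [0.4428, 0.0951], [0.4163, 0.1001]]
[ 297  212   51   40 1926] [322.5 231.3] [0.54   0.0823 0.085 ]
[[0.5253, 0.0996], [0.5597, 0.0931], [0.5551, 0.0644], [0.5193, 0.071]]
[ 300  274   48   30 1045] [324.4 285.7] [0.5336 0.0405 0.085 ]
[[0.518, 0.0539], [0.5524, 0.0475], [0.5485, 0.0233], [0.513, 0.0299]]
[311 382  19  35 525] [320.2 400.2] [ 0.511  -0.0635  0.085 ]
[[0.5073, -0.042], [0.5226, -0.0448], [0.5162, -0.0807], [0.5002, -0.0778]]
box corner [0.4857 0.1421 0.065 ]
box corner [0.6107 0.1222 0.065 ]
t 2.45 pos [0.5375 0.0718 0.1969] yaw -10.52 z [-0.0091 -0.0157 -0.9998] F [0.24 0.44 1.05] op 0.0001
dp cm [-0.03 -0.85  7.67] turn -0.42
```

View pics/w1c.png

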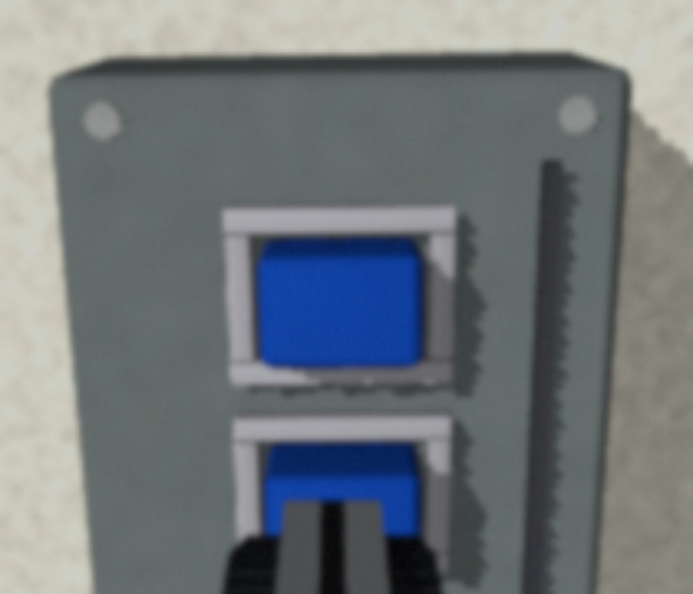

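Emit:
{"method": "play_rows", "body": {
  "commands": [
    {"claw": 1, "dp": [0.1, -0.9, 2.5], "yaw": 0},
    {"claw": 1, "dp": [0, 0, 2.5], "yaw": 0},
    {"claw": 1, "dp": [0, 0, 1], "yaw": 0},
    {"claw": 1, "dp": [0, 0, 0], "yaw": 0}
  ]
}}

```text
t: 2.85
eef_pos: [0.5398, 0.0897, 0.139]
eef_rot: [[0.986, -0.169, -0.003], [-0.169, -0.986, -0.008], [-0.002, 0.008, -1.0]]
force: [0.2, 0.1, 0.3]
opening: 0.0001
```

```bash
python3 -c "
from h import *;from bench import arm
to(arm,[.5385,.080,.115],-10.1)
"
```

```text
t 2.85 pos [0.5398 0.0897 0.139 ] yaw -9.74 z [-0.0031 -0.0078 -1.    ] F [0.24 0.12 0.27] op 0.0001
dp cm [0.04 0.96 2.41] turn 0.36
```

Emit:
{"method": "play_rows", "body": {
  "commands": [
    {"claw": 1, "dp": [0, 0.8, 0], "yaw": 0},
    {"claw": 1, "dp": [0, 0, 0.8], "yaw": 0},
    {"claw": 1, "dp": [0, 0, 0], "yaw": 0},
    {"claw": 1, "dp": [0, 0, 0], "yaw": 0}
  ]
}}

```text
t: 3.25
eef_pos: [0.54, 0.0829, 0.1342]
eef_rot: [[0.986, -0.167, 0.003], [-0.167, -0.986, -0.006], [0.004, 0.005, -1.0]]
force: [-0.5, -1.0, 0.2]
opening: -0.0003
```

```bash
python3 -c "
from h import *;from bench import arm
to(arm,[.5385,.080,.115],-10.1)
"
```

```text
t 3.25 pos [0.54   0.0829 0.1342] yaw -9.59 z [ 0.0028 -0.0055 -1.    ] F [-0.5  -1.05  0.19] op -0.0003
dp cm [-0.11  0.3   1.92] turn 0.51
```

Emit:
{"method": "play_rows", "body": {
  "commands": [
    {"claw": 1, "dp": [-0.1, 0.3, 0.8], "yaw": 0.4},
    {"claw": 1, "dp": [0, 0, 0.8], "yaw": 0},
    {"claw": 1, "dp": [0, 0, 0], "yaw": 0},
    {"claw": 1, "dp": [0, 0, 0], "yaw": 0}
  ]
}}

```text
t: 3.65
eef_pos: [0.5388, 0.0793, 0.1173]
eef_rot: [[0.985, -0.175, 0.004], [-0.175, -0.985, -0.005], [0.005, 0.005, -1.0]]
force: [0.4, 0.6, -0.0]
opening: -0.0002
```

```bash
python3 -c "
from h import *;from bench import arm
to(arm,[.5385,.080,.113],-10.1)
"
```

```text
t 3.65 pos [0.5388 0.0793 0.1173] yaw -10.08 z [ 0.0037 -0.0054 -1.    ] F [ 0.37  0.58 -0.04] op -0.0002
dp cm [-0.05 -0.07  0.43] turn 0.02
```

Emit:
{"method": "play_rows", "body": {
  "commands": [
    {"claw": 1, "dp": [0, 0, 0.3], "yaw": 0},
    {"claw": 1, "dp": [0, 0, 0.2], "yaw": 0},
    {"claw": 1, "dp": [0, 0, 0], "yaw": 0}
  ]
}}

```text
t: 3.95
eef_pos: [0.5389, 0.0794, 0.1118]
eef_rot: [[0.985, -0.175, 0.004], [-0.175, -0.985, -0.005], [0.005, 0.005, -1.0]]
force: [-0.1, -0.7, 0.2]
opening: 0.0001
```

Emit:
{"method": "play_rows", "body": {
  "commands": [
    {"claw": 1, "dp": [0, 0, 0.2], "yaw": 0},
    {"claw": 1, "dp": [0, 0, 0], "yaw": 0}
  ]
}}

```text
t: 4.15
eef_pos: [0.539, 0.0795, 0.1097]
eef_rot: [[0.985, -0.175, 0.004], [-0.175, -0.985, -0.005], [0.005, 0.005, -1.0]]
force: [0.8, -0.6, -0.1]
opening: -0.0
```

Emit:
{"method": "play_rows", "body": {
  "commands": [
    {"claw": 1, "dp": [0, 0, 0.15], "yaw": 0}
  ]
}}

```text
t: 4.25
eef_pos: [0.5394, 0.0795, 0.1087]
eef_rot: [[0.985, -0.175, 0.005], [-0.175, -0.985, -0.005], [0.005, 0.004, -1.0]]
force: [-0.5, -1.2, 3.6]
opening: 0.0001
```

Emit:
{"method": "play_rows", "body": {
  "commands": [
    {"claw": 1, "dp": [0, 0, 0.1], "yaw": 0}
  ]
}}

```text
t: 4.35
eef_pos: [0.5394, 0.0795, 0.1081]
eef_rot: [[0.985, -0.175, 0.005], [-0.175, -0.985, -0.005], [0.005, 0.004, -1.0]]
force: [-1.2, -0.7, 4.7]
opening: 0.0003
```

Contact came at TCP z of about 0.109 (cap top about 84 mm) and rose straight to 3.6–4.7 N. That points to the leftmost key being the latched one. I'll tap the other three as well.

Emit:
{"method": "play_rows", "body": {
  "commands": [
    {"claw": 1, "dp": [0, 0, -1.2], "yaw": 0},
    {"claw": 1, "dp": [0, 0, -0.8], "yaw": 0},
    {"claw": 1, "dp": [0, 2.5, 0], "yaw": 0},
    {"claw": 1, "dp": [0, 2, 0], "yaw": 0},
    {"claw": 1, "dp": [0, 0, 0], "yaw": 0},
    {"claw": 1, "dp": [0, 0, 0], "yaw": 0}
  ]
}}

```text
t: 4.95
eef_pos: [0.5333, 0.0362, 0.1326]
eef_rot: [[0.985, -0.172, 0.01], [-0.172, -0.985, -0.003], [0.01, 0.001, -1.0]]
force: [-0.5, 0.2, -0.6]
opening: 0.0
```

```bash
python3 -c "
from h import *;from bench import arm
to(arm,[.530,.0305,.113],-10.1)
"
```

```text
t 4.95 pos [0.5333 0.0362 0.1326] yaw -9.91 z [ 0.0099 -0.0029 -0.9999] F [-0.52  0.18 -0.55] op 0.0
dp cm [-0.24  0.61  1.95] turn 0.19
```

Emit:
{"method": "play_rows", "body": {
  "commands": [
    {"claw": 1, "dp": [-0.2, 0.6, 0.8], "yaw": 0},
    {"claw": 1, "dp": [0, 0, 0.7], "yaw": 0},
    {"claw": 1, "dp": [0, 0, 0], "yaw": 0},
    {"claw": 1, "dp": [0, 0, 0], "yaw": 0}
  ]
}}

```text
t: 5.35
eef_pos: [0.5303, 0.0338, 0.1158]
eef_rot: [[0.986, -0.168, 0.009], [-0.168, -0.986, -0.001], [0.009, -0.0, -1.0]]
force: [0.3, 0.1, 1.3]
opening: 0.0003
```

```bash
python3 -c "
from h import *;from bench import arm
to(arm,[.530,.0305,.113],-10.1)
"
```

```text
t 5.35 pos [0.5303 0.0338 0.1158] yaw -9.65 z [ 0.0092 -0.0014 -1.    ] F [0.27 0.09 1.3 ] op 0.0003
dp cm [0.03 0.33 0.28] turn 0.45
```

Emit:
{"method": "play_rows", "body": {
  "commands": [
    {"claw": 1, "dp": [0, 0.3, 0.2], "yaw": 0.4},
    {"claw": 1, "dp": [0, 0, 0.15], "yaw": 0}
  ]
}}

```text
t: 5.55
eef_pos: [0.5299, 0.0313, 0.112]
eef_rot: [[0.985, -0.174, 0.009], [-0.174, -0.985, -0.001], [0.009, -0.0, -1.0]]
force: [-0.3, -0.7, 1.4]
opening: 0.0004
```

Emit:
{"method": "play_rows", "body": {
  "commands": [
    {"claw": 1, "dp": [0, 0, 0.15], "yaw": 0}
  ]
}}

```text
t: 5.65
eef_pos: [0.5299, 0.0314, 0.1106]
eef_rot: [[0.985, -0.174, 0.009], [-0.174, -0.985, -0.001], [0.009, -0.0, -1.0]]
force: [0.1, 0.9, 2.6]
opening: 0.0005
```

Emit:
{"method": "play_rows", "body": {
  "commands": [
    {"claw": 1, "dp": [0, 0, 0.1], "yaw": 0}
  ]
}}

```text
t: 5.75
eef_pos: [0.5299, 0.0314, 0.1098]
eef_rot: [[0.985, -0.174, 0.009], [-0.174, -0.985, -0.001], [0.009, -0.001, -1.0]]
force: [-0.8, -0.6, 3.6]
opening: -0.0
```

The second key touched at 0.112 and yielded about 1 N per mm, so it is free. Next is the third key.

Emit:
{"method": "play_rows", "body": {
  "commands": [
    {"claw": 1, "dp": [0, 0, -1.2], "yaw": 0},
    {"claw": 1, "dp": [0, 0, -0.8], "yaw": 0},
    {"claw": 1, "dp": [0, 2.5, 0], "yaw": 0},
    {"claw": 1, "dp": [-0.1, 2.5, 0], "yaw": 0},
    {"claw": 1, "dp": [0, 0, 0], "yaw": 0},
    {"claw": 1, "dp": [0, 0, 0], "yaw": 0}
  ]
}}

```text
t: 6.35
eef_pos: [0.5224, -0.0171, 0.1345]
eef_rot: [[0.985, -0.171, 0.015], [-0.171, -0.985, 0.001], [0.015, -0.003, -1.0]]
force: [0.3, 0.8, -0.1]
opening: 0.0001
```

```bash
python3 -c "
from h import *;from bench import arm
to(arm,[.521,-.0185,.113],-10.1)
"
```

```text
t 6.35 pos [ 0.5224 -0.0171  0.1345] yaw -9.84 z [ 1.550e-02  7.000e-04 -9.999e-01] F [ 0.26  0.76 -0.1 ] op 0.0001
dp cm [-0.15  0.17  2.15] turn 0.26
```

Emit:
{"method": "play_rows", "body": {
  "commands": [
    {"claw": 1, "dp": [-0.1, 0.2, 0.8], "yaw": 0},
    {"claw": 1, "dp": [0, 0, 0.8], "yaw": 0},
    {"claw": 1, "dp": [0, 0, 0], "yaw": 0},
    {"claw": 1, "dp": [0, 0, 0], "yaw": 0}
  ]
}}

```text
t: 6.75
eef_pos: [0.5218, -0.0153, 0.117]
eef_rot: [[0.986, -0.166, 0.015], [-0.166, -0.986, 0.002], [0.015, -0.005, -1.0]]
force: [0.0, -0.4, 0.5]
opening: 0.0002
```

Emit:
{"method": "play_rows", "body": {
  "commands": [
    {"claw": 1, "dp": [0, 0, 0.2], "yaw": 0.2},
    {"claw": 1, "dp": [0, 0, 0.15], "yaw": 0}
  ]
}}

```text
t: 6.95
eef_pos: [0.5219, -0.0143, 0.113]
eef_rot: [[0.986, -0.168, 0.015], [-0.168, -0.986, 0.003], [0.014, -0.005, -1.0]]
force: [-0.4, 0.0, -0.1]
opening: 0.0
```

Emit:
{"method": "play_rows", "body": {
  "commands": [
    {"claw": 1, "dp": [0, 0, 0.15], "yaw": 0}
  ]
}}

```text
t: 7.05
eef_pos: [0.522, -0.0143, 0.1115]
eef_rot: [[0.986, -0.168, 0.015], [-0.168, -0.986, 0.003], [0.014, -0.005, -1.0]]
force: [-0.5, -0.6, 2.8]
opening: 0.0001
```

Emit:
{"method": "play_rows", "body": {
  "commands": [
    {"claw": 1, "dp": [0, 0, 0.1], "yaw": 0}
  ]
}}

```text
t: 7.15
eef_pos: [0.5221, -0.0143, 0.1106]
eef_rot: [[0.986, -0.168, 0.015], [-0.168, -0.986, 0.003], [0.014, -0.005, -1.0]]
force: [-1.3, -0.1, 2.5]
opening: 0.0006
```

Emit:
{"method": "play_rows", "body": {
  "commands": [
    {"claw": 1, "dp": [0, 0, 0.1], "yaw": 0}
  ]
}}

```text
t: 7.25
eef_pos: [0.5221, -0.0143, 0.1099]
eef_rot: [[0.986, -0.168, 0.015], [-0.168, -0.986, 0.003], [0.014, -0.005, -1.0]]
force: [-1.6, 0.7, 3.5]
opening: -0.0001
```

Emit:
{"method": "play_rows", "body": {
  "commands": [
    {"claw": 1, "dp": [0, 0, -1.2], "yaw": 0},
    {"claw": 1, "dp": [0, 0, -0.8], "yaw": 0},
    {"claw": 1, "dp": [0, 2.7, 0], "yaw": 0},
    {"claw": 1, "dp": [-0.1, 2.7, 0], "yaw": 0},
    {"claw": 1, "dp": [0, 0, 0], "yaw": 0},
    {"claw": 1, "dp": [0, 0, 0], "yaw": 0}
  ]
}}

```text
t: 7.85
eef_pos: [0.514, -0.0677, 0.1343]
eef_rot: [[0.986, -0.165, 0.021], [-0.166, -0.986, 0.004], [0.021, -0.007, -1.0]]
force: [1.4, 1.2, 0.2]
opening: -0.0001
```

```bash
python3 -c "
from h import *;from bench import arm
to(arm,[.5125,-.0675,.113],-10.1)
"
```

```text
t 7.85 pos [ 0.514  -0.0677  0.1343] yaw -9.53 z [ 0.0214  0.0035 -0.9998] F [1.36 1.21 0.21] op -0.0001
dp cm [-0.2   0.02  2.12] turn 0.57
```

The third key also touched at about 0.112 and yielded softly, so it is free. Now the rightmost key.

Emit:
{"method": "play_rows", "body": {
  "commands": [
    {"claw": 1, "dp": [-0.1, 0.1, 0.8], "yaw": 0.5},
    {"claw": 1, "dp": [0, 0.1, 0.8], "yaw": 0},
    {"claw": 1, "dp": [0, 0, 0], "yaw": 0},
    {"claw": 1, "dp": [0, 0, 0], "yaw": 0}
  ]
}}

```text
t: 8.25
eef_pos: [0.5135, -0.0659, 0.1167]
eef_rot: [[0.985, -0.17, 0.021], [-0.17, -0.985, 0.005], [0.02, -0.009, -1.0]]
force: [0.1, 0.1, 0.4]
opening: -0.0002
```

Emit:
{"method": "play_rows", "body": {
  "commands": [
    {"claw": 1, "dp": [0, 0, 0.2], "yaw": 0.2},
    {"claw": 1, "dp": [0, 0, 0.15], "yaw": 0}
  ]
}}

```text
t: 8.45
eef_pos: [0.5137, -0.065, 0.1128]
eef_rot: [[0.985, -0.172, 0.021], [-0.173, -0.985, 0.006], [0.02, -0.009, -1.0]]
force: [-0.1, -0.0, -0.4]
opening: 0.0002
```

Emit:
{"method": "play_rows", "body": {
  "commands": [
    {"claw": 1, "dp": [0, 0, 0.15], "yaw": 0}
  ]
}}

```text
t: 8.55
eef_pos: [0.5138, -0.0649, 0.1113]
eef_rot: [[0.985, -0.172, 0.021], [-0.172, -0.985, 0.006], [0.02, -0.009, -1.0]]
force: [-1.2, 0.8, 2.1]
opening: -0.0001
```

Emit:
{"method": "play_rows", "body": {
  "commands": [
    {"claw": 1, "dp": [0, 0, 0.1], "yaw": 0}
  ]
}}

```text
t: 8.65
eef_pos: [0.5138, -0.065, 0.1105]
eef_rot: [[0.985, -0.172, 0.021], [-0.172, -0.985, 0.006], [0.019, -0.009, -1.0]]
force: [-1.5, 0.2, 3.0]
opening: 0.0
```

The three right-hand keys are free, so the leftmost is the latched one. I'll lift and go back to it.

Emit:
{"method": "play_rows", "body": {
  "commands": [
    {"claw": 1, "dp": [0, 0, -1.5], "yaw": 0},
    {"claw": 1, "dp": [0, 0, -1.0], "yaw": 0},
    {"claw": 1, "dp": [0, -3.5, 0], "yaw": 0},
    {"claw": 1, "dp": [0, -3.5, 0], "yaw": 0},
    {"claw": 1, "dp": [0, -3.5, 0], "yaw": 0},
    {"claw": 1, "dp": [0, -2.5, 0], "yaw": 0},
    {"claw": 1, "dp": [0, -1, 0], "yaw": 0},
    {"claw": 1, "dp": [0, 0, 0], "yaw": 0},
    {"claw": 1, "dp": [0, 0, 0], "yaw": 0}
  ]
}}

```text
t: 9.55
eef_pos: [0.5397, 0.0737, 0.1391]
eef_rot: [[0.984, -0.179, 0.025], [-0.179, -0.984, 0.004], [0.024, -0.008, -1.0]]
force: [0.2, 0.2, -0.4]
opening: 0.0001
```

```bash
python3 -c "
from h import *;from bench import arm
to(arm,[.5385,.080,.113],-10.1)
"
```

```text
t 9.55 pos [0.5397 0.0737 0.1391] yaw -10.31 z [ 0.0249  0.004  -0.9997] F [ 0.15  0.22 -0.35] op 0.0001
dp cm [-0.29 -0.58  2.61] turn -0.21
```

Emit:
{"method": "play_rows", "body": {
  "commands": [
    {"claw": 1, "dp": [-0.2, -0.6, 0.8], "yaw": 0},
    {"claw": 1, "dp": [0, 0, 0.8], "yaw": 0},
    {"claw": 1, "dp": [0, 0, 0.5], "yaw": 0},
    {"claw": 1, "dp": [0, 0, 0], "yaw": 0},
    {"claw": 1, "dp": [0, 0, 0], "yaw": 0}
  ]
}}

```text
t: 10.05
eef_pos: [0.5382, 0.0738, 0.1156]
eef_rot: [[0.982, -0.188, 0.023], [-0.188, -0.982, 0.001], [0.022, -0.005, -1.0]]
force: [0.4, -0.1, 0.0]
opening: 0.0
```

```bash
python3 -c "
from h import *;from bench import arm
to(arm,[.5385,.080,.110],-10.1)
"
```

```text
t 10.05 pos [0.5382 0.0738 0.1156] yaw -10.86 z [ 2.280e-02  7.000e-04 -9.997e-01] F [ 0.37 -0.12  0.  ] op 0.0
dp cm [-0.1  -0.62  0.56] turn -0.76
```

Emit:
{"method": "play_rows", "body": {
  "commands": [
    {"claw": 1, "dp": [0, -0.6, 0], "yaw": -0.7},
    {"claw": 1, "dp": [0, -0.2, 0], "yaw": 0},
    {"claw": 1, "dp": [0, 0, 0], "yaw": 0},
    {"claw": 1, "dp": [0, 0, 0], "yaw": 0}
  ]
}}

```text
t: 10.45
eef_pos: [0.5404, 0.0822, 0.1162]
eef_rot: [[0.984, -0.175, 0.024], [-0.176, -0.984, 0.001], [0.024, -0.005, -1.0]]
force: [0.2, 0.1, -0.3]
opening: 0.0001
```

Emit:
{"method": "play_rows", "body": {
  "commands": [
    {"claw": 1, "dp": [0, 0, 0.3], "yaw": 0},
    {"claw": 1, "dp": [0, 0, 0.3], "yaw": 0},
    {"claw": 1, "dp": [0, 0, 0.2], "yaw": 0}
  ]
}}

```text
t: 10.75
eef_pos: [0.5411, 0.0824, 0.1084]
eef_rot: [[0.984, -0.175, 0.025], [-0.175, -0.985, 0.001], [0.025, -0.006, -1.0]]
force: [-1.3, -0.5, 5.5]
opening: -0.0002
```

Emit:
{"method": "play_rows", "body": {
  "commands": [
    {"claw": 1, "dp": [0, 0, 0.25], "yaw": 0},
    {"claw": 1, "dp": [0, 0, 0.25], "yaw": 0}
  ]
}}

```text
t: 10.95
eef_pos: [0.5411, 0.0824, 0.1046]
eef_rot: [[0.984, -0.175, 0.025], [-0.175, -0.984, 0.002], [0.024, -0.007, -1.0]]
force: [-3.2, 0.6, 9.7]
opening: 0.0001
```

Emit:
{"method": "play_rows", "body": {
  "commands": [
    {"claw": 1, "dp": [0, 0, 0.25], "yaw": 0},
    {"claw": 1, "dp": [0, 0, 0.25], "yaw": 0}
  ]
}}

```text
t: 11.15
eef_pos: [0.5412, 0.0823, 0.104]
eef_rot: [[0.984, -0.175, 0.024], [-0.176, -0.984, 0.005], [0.023, -0.009, -1.0]]
force: [-7.8, -0.1, 19.8]
opening: -0.0001
```

At the stop: TCP z is 0.104 (cap 8 mm down) and the force rose to about 20 N. I'll lift clear and check.

Emit:
{"method": "play_rows", "body": {
  "commands": [
    {"claw": 1, "dp": [0, 0, -1], "yaw": 0},
    {"claw": 1, "dp": [0, 0, -3], "yaw": 0},
    {"claw": 1, "dp": [0, 0, -4], "yaw": 0},
    {"claw": 1, "dp": [0, 0, -4], "yaw": 0},
    {"claw": 1, "dp": [0, 0, -3], "yaw": 0},
    {"claw": 1, "dp": [0, 3, -1], "yaw": 0},
    {"claw": 1, "dp": [0, 0, 0], "yaw": 0},
    {"claw": 1, "dp": [0, 0, 0], "yaw": 0},
    {"claw": 1, "dp": [0, 0, 0], "yaw": 0}
  ]
}}

```text
t: 12.05
eef_pos: [0.532, 0.0501, 0.2703]
eef_rot: [[0.984, -0.177, 0.026], [-0.178, -0.984, 0.004], [0.025, -0.008, -1.0]]
force: [-0.2, -0.3, -0.7]
opening: -0.0006
```

```bash
python3 - <<'E'
from h import *
from bench import arm
to(arm,[.5385,.080,.110],-10.1)
for n,(x,y,w,h) in(("scene",(250,190,110,75)),("wrist",(0,0,640,480))):
    d=arm.snapshot(n); f=d["frame"]
    cv2.imwrite(f"pics/{n}2.png",f[:,:,::-1])
    c=f[y:y+h,x:x+w]
    if n=="scene":
        cv2.imwrite("pics/scene2c.png",cv2.resize(c[:,:,::-1],None,fx=5.3,fy=5.3,interpolation=cv2.INTER_CUBIC))
        a=cv2.imread("pics/scene0.png").astype(int)
        df=np.abs(a-f[:,:,::-1]).max(2)[180:330,190:430];print("changed>60:",(df>60).sum())
E
```

```text
t 12.05 pos [0.532  0.0501 0.2703] yaw -10.23 z [ 0.0259  0.0037 -0.9997] F [-0.17 -0.28 -0.72] op -0.0006
dp cm [-0.29 -2.93 16.06] turn -0.13
changed>60: 7
```

View pics/scene2.png

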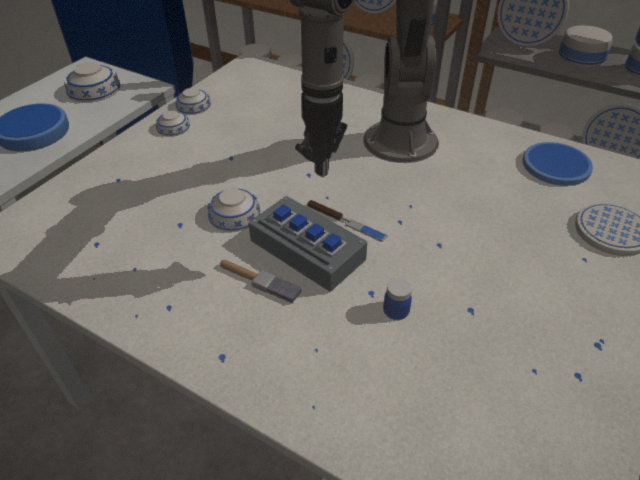

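View pics/scene2c.png

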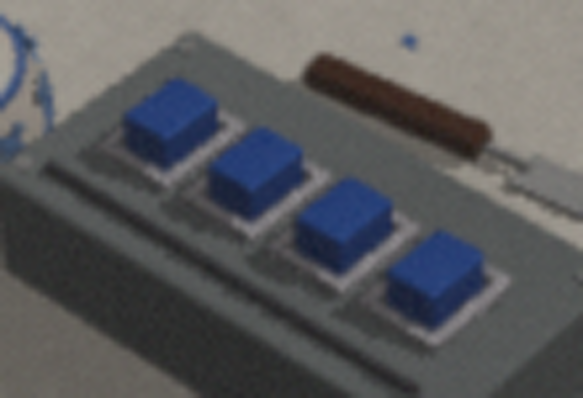

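View pics/wrist2.png

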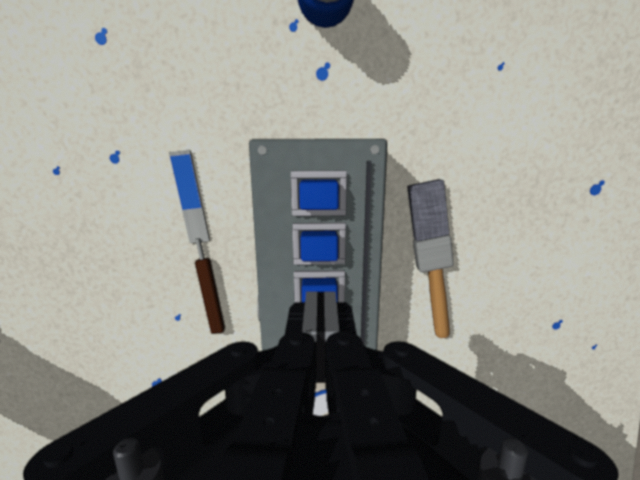

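In the scene view the leftmost cap, at about (332, 241), now stands as high as the other three. Before the press its top edge sat lower. The bowl, jar, brush and knife are where they were, and the arm is clear.

```bash
python3 -c "
from bench import arm
print(arm.finish_job())"
```

```text
the job is handed in; nothing more can be done
None
```

The leftmost key was the latched one. I pressed it to its stop and it sprang back up, so all four keys now look fully up, and I handed the job in at about 12 s.

- **Taps, left to right:** I touched all four keys lightly. The leftmost met the finger 3 mm lower than the others and jumped straight to 3.6–4.7 N. The other three yielded softly at about 1 N per mm, and I pushed them only about 2 mm.
- **Press:** I pushed the leftmost key down to its stop, 8 mm. The force reached about 20 N, more than the 12–14 N needed but well under the wrist limit. Then I lifted clear.
- **Last checks:** in the final pictures the leftmost cap is level with the rest. The bowl, jar, brush and palette knife show no visible movement, and the gripper hangs free about 16 cm above the keys.
- **Not exact:** on the third key the finger was about 4 mm off centre along the row but still on the cap. I judged the final cap heights from pictures and did not measure them. No check failed.

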